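Pry up the interlock shutter and hold the tongue key in the switch

TASK

Test the guard interlock switch: take the flat tongue key by its black handle, put its tongue under the lip of the snug shutter on the front of the grey switch box and pry the shutter fully up, then pass the tongue through the narrow slot this uncovers until the spring plunger inside is pressed home. Finish while still holding the key there, level and clear of the bench; keep the robot itself off the shutter and leave the other things where they are.

Things in the scene. Friction and masses are not known exactly. Their poses are not given: they have to be found in the camera images.
- key: loose key on the bench, about 0.12 kg: black handle 90 (x) x 20 (y) x 26 (z) mm, a collar 30 wide reaching x = 53, then a flat steel tongue 30 wide (y), 5 thick (z) to x = 131, its mid-plane 13 above the underside; its last 4 mm are 24 x 3.6. Origin: centre of the handle's underside; x points to the tongue's tip, z up. Grip across the handle from above.
- key_tip (a point): middle of the end of the key's tongue, 131 mm ahead (x) of the key's origin and 13 mm above its underside
- switch_box: grey box fixed to the far table (same height as the bench; a rail 3.5 mm high runs between) on a steel foot plate (100 x 130 x 8 mm): 76 deep (x) x 96 wide (y) x 116 tall. Origin: centre of its underside; z up, x points from the slotted front face (at x = -38) into the box. Shutter guides stand 8 proud of the face beside the shutter, from 52 to 124 mm height.
- slot_mouth (a point): centre of the slot in the front face, 80 mm above the bench: 34 wide (y), 9 high (z), 2 mm to spare on each side of the tongue; wall 12 thick, open space behind. Axes as switch_box: the tongue goes in along +x. At 28 mm depth behind the face its tip meets the plunger.
- shutter (a joint): height in m by which the aluminium shutter is raised: 0 to 0.004 at the start (covers the slot), 0.036 at its top stop. Slides straight up in snug guides, takes about 2.5 N, stays where it is left. Plate 54 wide, 42 high, 4 thick, 1 to 5 mm in front of the face; raised over 30 mm it clears the slot.
- shutter_lip (a point): centre of the underside of the lip on the shutter's lower edge (60 mm above the bench when shut, rises with it). Lip 50 wide (y), 4 thick, standing 16 out of the plate: from 8 mm behind (box +x) to 8 ahead (box -x) of this point. Below the shut lip the box's plain face is 14 mm behind this point; only the foot plate is underneath.
- plunger (a joint): travel in m of the spring plunger inside the box, along the box's x: 0 as it stands, 0.012 at its hard stop; about 1.2 N to start and 3 N at the stop. It springs back when let go.
- meter: bystander: flat black hand-held tester with a screen, 52 x 109 x 22 mm, on the bench; origin at the centre of its underside
- tin: bystander: flat round tin with a blue lid, 61 mm across, 21 mm tall; origin at the centre of its underside
- cap: bystander: cast square motor end cap with a shaft, 46 x 46 x 34 mm, to the right of the box; origin at the centre of its underside
- tape: bystander: yellow roll of tape, 66 mm across and 19 mm high; origin at the centre of its underside

How it is judged (in metres and radians):
On the way, in this order (a step that is already met when the one before it is completed fails the run):
1. the shutter is pried up clear of the slot, the key in the fingers (value of joint shutter above 0.03 m and contact force between key and the fingers above 2 N), for 0.2 s.
2. the tongue is in the slot (x of key_tip in the frame of slot_mouth between 0.015 and 0.06 m and y of key_tip in the frame of slot_mouth between -0.008 and 0.008 m and z of key_tip in the frame of slot_mouth between -0.008 and 0.008 m), for 0.1 s.
At the end, for the whole second after the job is handed in: The tongue is through the slot (35 to 48 mm deep, key level and in line with the box within 0.2 rad), the plunger is pressed more than 9 of its 12 mm, the key is held still in the fingers (over 2 N) with its handle more than 45 mm above the bench, and the shutter is still raised more than 28 mm (value of joint plunger above 0.009 m and x of key_tip in the frame of slot_mouth between 0.035 and 0.048 m and y of key_tip in the frame of slot_mouth between -0.008 and 0.008 m and z of key_tip in the frame of slot_mouth between -0.01 and 0.01 m and angle between the x axis of key and the x axis of switch_box, either way round below 0.2 rad and angle between key's own z axis and vertical below 0.2 rad and height (world z) of key above 0.045 m and contact force between key and the fingers above 2 N and value of joint shutter above 0.028 m and linear speed of key below 0.02 m/s); the arm keeps its last pose, push and grip.
It fails at once if the arm or the fingers push the shutter (contact force between any of the arm, the fingers and shutter above 1 N).
It fails at once if a bystander is moved (distance of any of meter, tin, cap, tape from where it was at the start of the episode above 0.03 m).
It also fails if it takes over 54 s, if anything falls off the work surface, if the arm or the gripper's body presses on something with over 40 N, if the wrist force passes 120 N, or if a joint passes its speed limit or range.

ROBOT

A 7-joint arm with a two-finger parallel gripper is mounted at the origin on the work surface; the furniture and walls round the work are solid. World frame = base frame: x ahead of the robot, y to its left, z up, the work surface at z = 0. Lengths are in mm, angles in rad, forces in N, time in s.
With the tool pointing down it reaches from about 350 to 900 mm from the base axis. Payload 19.9 kg.
Tool frame: the origin (TCP) lies on the centre line of the jaws, within the pads' length; the fingertips stand 19 mm ahead of it and the grasp point (between the pads) is the TCP (bot.tip_reach is the z of the fingertips in the tool frame, in mm); z points along the fingers, y is the line along which they close (so a half turn about z gives the same grasp; the last joint's range is limited). The gripper opens to 94 mm and grips with 3 to 60 N. Pads are 16 mm wide; open, the fingers measure 119 mm over their backs; the gripper's body (75 mm by 177 mm) begins 78 mm behind the grasp point.
Start: joints at [-1.308, 0.417, -0.01, 1.614, 0.005, 1.111, -0.053], TCP at [186.957, 596.362, 224.425] pointing down, gripper open.
Joint ranges: [-2.81, 2.81], [-0.39, 2.02], [-1.27, 1.25], [0.06, 2.57], [-1.19, 4.33], [0.19, 2], [-2.82, 2.82]. Speed limits (rad/s): [1.89, 1.89, 2.39, 2.39, 3.01, 3.01, 3.01].

INTERFACE

Orientations are given as a rotation vector (axis times angle).
In Python, from station import sensors, viewer, bot gives the robot as it stands. The module is installed in compiled form; this text tells all that it offers.
- The arm moves only by the shell command python3 -m creep 'ROWS' [FORCE]. ROWS is JSON, one flat list of numbers, 5 for each row, row after row: the opening, from 0 (shut) to 1 (fully open), then the shift along the tool's x, y, z in mm, then the turn about the tool's z in degrees. In form: [fingers, x, y, z, twist, fingers, x, y, z, twist, ...]. A call has 1 to 8 rows; each row shifts and turns the commanded pose from where the row before left it, along the tool's axes as they then stand; what a row does not reach is not made up. A row lasts 1/10 s, in which the tool goes at most 50 mm and 8.59 degrees, less where a joint would pass 70% of its speed; a pose out of reach is approached as far as the arm can. A call with a gripper value outside its range is refused whole. The fingers move at their own pace and stop on an object; FORCE is the grip in N (left out, the last holds). Time passes only in rows, so rows that do not move let the fingers close. It gives the time, the measured TCP pose, the force, the opening and the grip force at its end, in the units of the state.
- sensors.read_state(): the state, without advancing time (a new reading comes with each control period).
- viewer.read_camera(name): name is "scene" or "side" or "wrist"; returns a dict with "frame" (400x640x3 uint8, red, green, blue), "K" (3x3 intrinsics, pixels), "pose" (4x4, takes a point from camera to world coordinates). Camera axes: x right, y down, z forward; pixel columns grow to the right and rows downward; lengths in mm; the calibration is good to about 2 mm. A picture is of the moment at which its call begins. There is no depth.
- bot.sign_off(): hands the job in; it is judged then, once.
Trained networks look in the newest picture that a camera, given by its name, has taken for a name from the list of things; names that differ only in an ending like _2 or _b are one class to them, and where a whole thing is asked for, a point or a joint stands for the part that bears it (a point fixed in the world has none). Each returns a list of dicts, best first, with "score" (0 to 1); they miss things now and then, are a little off and sometimes report something else, mostly with a low value. They report only what shows in the picture. A call takes as long as a camera call.
- viewer.masks_of(camera, query): "mask" (400x640 bool, what is visible of it) and "box" ([left, top, right, bottom] in pixels, round what is visible of it).
The state is a dict: "clock": time; "joint_positions": joint angles; "joint_velocities": joint speeds; "tau": joint torques, N m; "tcp_pos": TCP position; "orientation": TCP orientation; "wrist_force": force on the tool from outside, world axes, zero at the start; "wrist_torque": the same for the moment, N m; "gripper_width": finger opening in mm; "gripper_force": force on a finger pad.
Only numpy, scipy, OpenCV 4.12 (cv2) and the standard library are available. Lean on these libraries where they do the work, as an engineer would, in place of code of your own. Each camera call takes 0.05 s, during which the arm holds its last target. There are 200 camera calls.

## Working session

There is one attempt and no reset: what is moved stays moved. The work goes in short steps, Python scripts to look and compute and a shell command to move; the robot and the scene stay as the last step left them, time stands still between calls to the robot, and variables do not carry over. Pictures are saved under pics/ and viewed, at most 14 in all, crops included, and the job is handed in when it is done.

```bash
mkdir -p pics
python3 - <<'E'
from station import sensors, viewer, bot
import cv2,numpy as np
s=sensors.read_state(); print(s['clock'],s['tcp_pos'],s['orientation'],s['gripper_width'])
for n in ['scene','side','wrist']:
    c=viewer.read_camera(n); cv2.imwrite(f'pics/{n}0.png',c['frame'][:,:,::-1])
    print(n,c['K'].tolist(),np.round(c['pose'],3).tolist())
    for q in ['key','switch_box','shutter','meter','tin','cap','tape']:
        for m in viewer.masks_of(n,q)[:2]: print(q,round(m['score'],2),m['box'],int(m['mask'].sum()))
E
```

```text
0.0 [186.87096741 596.00798947 223.80845855] [-4.75394889e-01 -3.10528665e+00  1.99783228e-03] 94.02742710628455
scene [[448.195704051445, 0.0, 322.48788683320487], [0.0, 448.195704051445, 202.03849032984303], [0.0, 0.0, 1.0]] [[0.87, -0.385, 0.307, 168.587], [-0.492, -0.67, 0.555, -605.492], [-0.008, -0.635, -0.773, 1150.945], [0.0, 0.0, 0.0, 1.0]]
key 0.93 [280.8, 230.4, 329.6, 256.6] 459
key 0.17 [298.6, 145.7, 308.0, 163.1] 107
switch_box 0.62 [292.4, 128.2, 335.8, 183.4] 1397
shutter 0.42 [300.6, 146.9, 306.8, 161.6] 86
meter 0.67 [353.0, 339.9, 389.4, 377.0] 834
tin 0.79 [233.5, 150.0, 253.0, 164.7] 240
cap 0.63 [337.6, 202.2, 353.6, 213.7] 169
tape 0.71 [254.4, 165.7, 273.7, 189.6] 275
side [[434.97664394546047, 0.0, 318.50975736819294], [0.0, 434.97664394546047, 193.36165254652454], [0.0, 0.0, 1.0]] [[-0.999, -0.028, 0.015, 563.944], [-0.028, 0.523, -0.852, 1195.384], [0.016, -0.852, -0.524, 722.448], [0.0, 0.0, 0.0, 1.0]]
key 0.56 [322.9, 199.6, 382.7, 210.9] 474
switch_box 0.58 [252.1, 222.3, 299.6, 286.9] 2719
shutter 0.62 [322.8, 198.4, 381.1, 213.1] 466
shutter 0.49 [280.0, 213.0, 294.4, 222.5] 149
meter 0.56 [341.1, 144.8, 356.0, 159.1] 154
meter 0.41 [250.5, 217.9, 301.2, 287.9] 2878
tin 0.57 [351.3, 303.6, 376.4, 332.5] 648
tin 0.31 [344.3, 143.1, 356.7, 155.1] 115
cap 0.45 [279.3, 211.0, 295.8, 220.1] 150
tape 0.68 [341.6, 267.5, 369.8, 293.0] 600
wrist [[348.4080498434642, 0.0, 318.8856737951496], [0.0, 348.4080498434642, 200.7225896107528], [0.0, 0.0, 1.0]] [[0.299, 0.926, 0.232, 119.76], [0.954, -0.29, -0.073, 616.672], [-0.0, 0.243, -0.97, 384.773], [0.0, 0.0, 0.0, 1.0]]
```

Run:
```python
import cv2,numpy as np
a=cv2.imread('pics/scene0.png')[110:270,220:380]; b=cv2.imread('pics/side0.png')[180:340,240:400]
f=lambda i:cv2.resize(i,(600,600),interpolation=cv2.INTER_CUBIC)
cv2.imwrite('pics/a.png',f(a));cv2.imwrite('pics/b.png',f(b))
```

```text
(no output)
```

View pics/a.png

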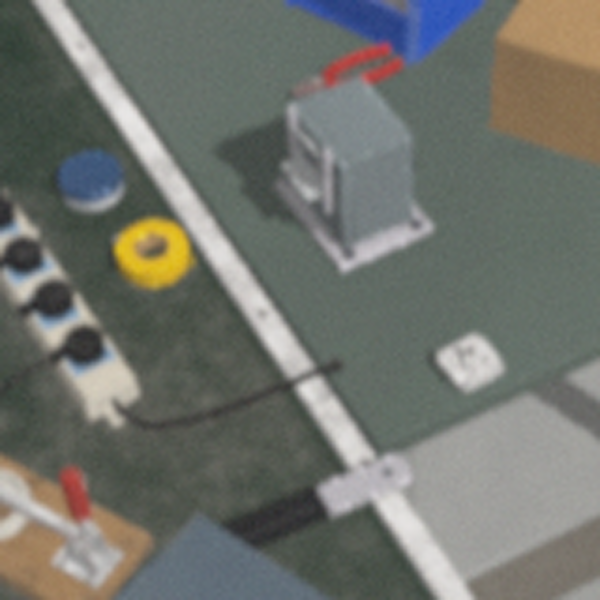

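View pics/b.png

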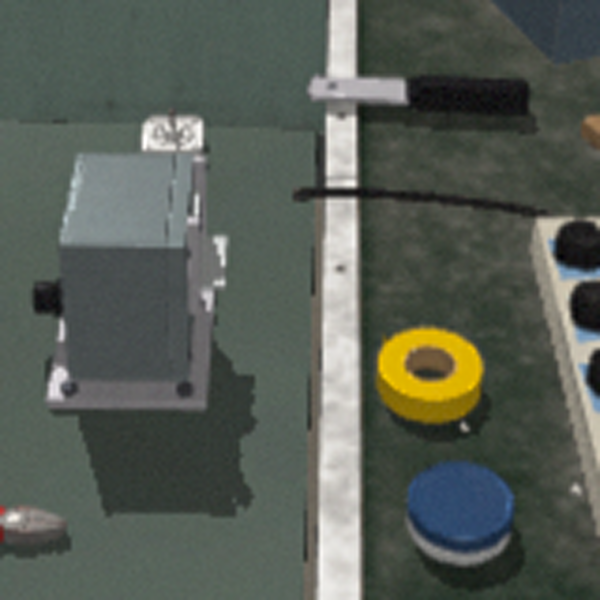

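```bash
cat > h.py <<'E'
import numpy as np,cv2
from station import sensors,viewer,bot
from scipy.optimize import least_squares
def proj(c,P):
    T=np.linalg.inv(c['pose']); p=(np.asarray(P,float)@T[:3,:3].T+T[:3,3])@c['K'].T
    return p[:,:2]/p[:,2:]
def onplane(c,uv,z):
    d=c['pose'][:3,:3]@np.linalg.solve(c['K'],[uv[0],uv[1],1]); o=c['pose'][:3,3]
    return o+d*(z-o[2])/d[2]
def place(L,x,y,a,z=0):
    L=np.asarray(L,float);c,s=np.cos(a),np.sin(a)
    return np.c_[x+c*L[:,0]-s*L[:,1],y+s*L[:,0]+c*L[:,1],L[:,2]+z]
def fit(obs,x0):
    # obs: list of (cam, local pts, pixels)
    f=lambda p:np.concatenate([(proj(c,place(L,*p))-np.array(uv)).ravel() for c,L,uv in obs])
    r=least_squares(f,x0,loss='soft_l1'); return r.x,r.fun.reshape(-1,2)
E
python3 - <<'E'
from h import *
S=viewer.read_camera('scene');D=viewer.read_camera('side')
C=lambda pts,o:[(x/3.75+o[0]-.4,y/3.75+o[1]-.4) for x,y in pts]
s=(220,110);d=(240,180)
box=[(S,[(-38,-48,124),(38,-48,124),(38,48,124),(-50,-65,0),(50,-65,8)],C([(345,160),(410,135),(360,85),(345,272),(433,227)],s)),
 (D,[(-38,48,124),(38,48,124),(38,-48,124),(-50,65,0),(50,65,0)],C([(185,246),(62,240),(78,155),(208,408),(50,408)],d))]
print(fit(box,[700,100,0]))
key=[(S,[(131,0,13)],C([(405,470)],s)),(D,[(131,0,13),(53,0,26),(-45,0,26)],C([(310,88),(410,90),(528,92)],d))]
print(fit(key,[500,100,0]))
for n,c,z in(('meter',D,11),('tin',D,10),('cap',D,17),('tape',D,10)):pass
for n,z in(('meter',11),('tin',10),('cap',15),('tape',10)):
    m=viewer.masks_of('scene',n)[0]['box']; print(n,onplane(S,((m[0]+m[2])/2,(m[1]+m[3])/2),z))
E
```

```text
(array([6.80108278e+02, 3.85223568e+02, 4.40086031e-02]), array([[-1.84732352,  0.22159617],
       [ 0.44840785, -1.74702437],
       [-1.2686963 , -4.68550546],
       [-1.22822902,  0.49790867],
       [-0.3319606 , -0.41436827],
       [ 0.59132206, -3.33040722],
       [-0.95851454, -1.81181575],
       [-0.92457302, -3.87199381],
       [ 0.32602493,  0.09401143],
       [-0.48552831,  0.09403587]]))
(array([ 4.42025121e+02,  1.10662012e+02, -1.32389285e-01]), array([[-0.09562856, -1.0219742 ],
       [ 0.03169319, -0.71925785],
       [-0.62708823, -2.32107371],
       [ 1.04318622,  0.44242085]]))
meter [ 476.0043813  -300.47021772   11.        ]
tin [474.01527707 533.43148465  10.        ]
cap [669.59417651 153.70649549  15.        ]
tape [491.41300392 400.20517715  10.        ]
```

View pics/scene0.png

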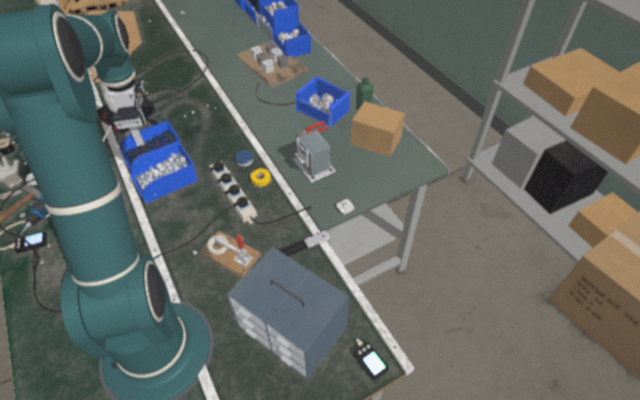

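View pics/side0.png

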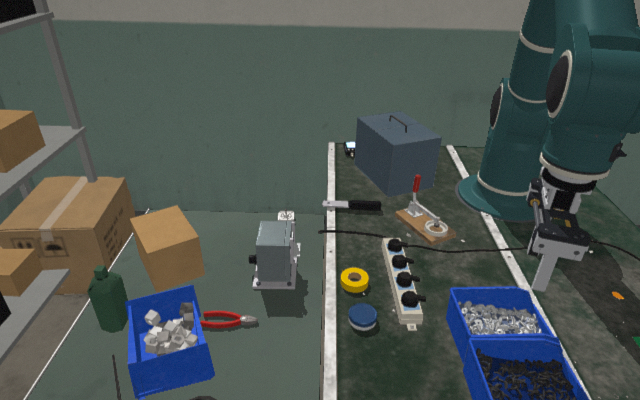

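Run:
```python
from h import *
S=viewer.read_camera('scene');D=viewer.read_camera('side')
C=lambda pts,o:[(x/3.75+o[0]-.4,y/3.75+o[1]-.4) for x,y in pts]
s=(220,110);d=(240,180)
box=[(S,[(-38,-48,116),(38,-48,116),(38,48,116),(-50,-65,0),(50,-65,8)],C([(345,160),(410,135),(360,85),(345,272),(433,227)],s)),
 (D,[(-38,48,116),(38,48,116),(38,-48,116),(-50,65,0),(50,65,0)],C([(185,246),(62,240),(78,155),(208,408),(50,408)],d))]
x,r=fit(box,[700,100,0]);print(x,r.round(1).tolist())
for z in(0,100,150,200):print(z,onplane(S,(272,250),z).round(),onplane(S,(348,294),z).round(),onplane(D,C([(560,60)],d)[0],z).round())
```

```text
[6.80527148e+02 3.84410120e+02 4.48412501e-02] [[-1.5, 2.1], [0.7, 0.1], [-1.0, -2.8], [-1.0, 0.6], [-0.1, -0.3], [0.5, -0.7], [-0.9, 0.8], [-0.9, -1.3], [0.2, -0.2], [-0.6, -0.1]]
0 [399. 134.   0.] [ 523. -109.    0.] [362.  23.   0.]
100 [379.  69. 100.] [ 492. -152.  100.] [390. 185. 100.]
150 [369.  37. 150.] [ 477. -173.  150.] [404. 266. 150.]
200 [359.   5. 200.] [ 461. -195.  200.] [418. 347. 200.]
```

The pictures show the box front facing the bench near (680,384). The key lies on the bench around (442,110), with its tongue towards +x. A toolbox about 180 mm tall stands beside it. I'll first look at the box from the wrist camera.

```bash
python3 -m creep '[1,0,0,0,-6.7,1,0,0,0,-6.7,1,0,0,0,-6.6,1,-36,-23,0,0,1,-36,-23,0,0,1,-36,-23,0,0,1,-36,-23,0,0,1,-36,-23,0,0]'; python3 -m creep '[1,-36,-23,0,0,1,-36,-23,0,0,1,-36,-23,0,0,1,-36,-23,0,0,1,-36,-23,0,0,1,0,0,0,0,1,0,0,0,0]'
python3 - <<'E'
from h import *
import pickle
c=viewer.read_camera('wrist');cv2.imwrite('pics/w1.png',c['frame'][:,:,::-1]);pickle.dump(c,open('w1.pkl','wb'))
print(c['pose'].round(3).tolist())
for q in ['switch_box','shutter','shutter_lip','key']:
    for m in viewer.masks_of('wrist',q)[:2]: print(q,round(m['score'],2),m['box'],int(m['mask'].sum()))
E
```

```text
clock: 2.4
tcp_pos: [373.4, 488.6, 224.6]
orientation: [-0.071, 3.141, 0.0]
wrist_force: [0.5, 1.3, 0.5]
gripper_width: 93.9
gripper_force: 0.0
clock: 3.1
tcp_pos: [557.6, 382.2, 224.1]
orientation: [0.068, -3.14, 0.001]
wrist_force: [-0.6, 1.3, -0.1]
gripper_width: 94.2
gripper_force: 0.0
[[-0.044, 0.969, 0.242, 487.279], [0.999, 0.043, 0.01, 378.44], [-0.001, 0.242, -0.97, 384.453], [0.0, 0.0, 0.0, 1.0]]
switch_box 0.66 [259.5, 239.6, 374.2, 374.9] 10501
shutter 0.55 [288.3, 251.3, 344.9, 292.5] 2196
shutter_lip 0.56 [282.7, 250.9, 348.2, 298.3] 2162
key 0.96 [14.9, 0.3, 67.4, 184.3] 6125
```

View pics/w1.png

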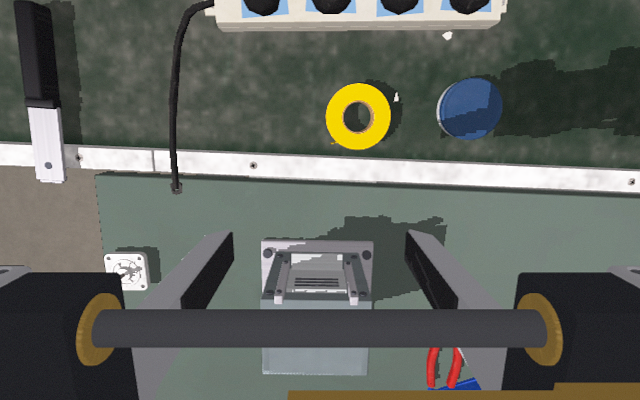

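Run:
```python
import cv2
a=cv2.imread('pics/w1.png')
l=cv2.resize(a[230:390,250:385],None,fx=3.7,fy=3.7,interpolation=cv2.INTER_CUBIC)
r=cv2.resize(a[0:190,10:75],(203,592),interpolation=cv2.INTER_CUBIC)
import numpy as np
o=np.zeros((592,800,3),np.uint8);o[:l.shape[0],:l.shape[1]]=l[:592];o[:,560:763]=r
cv2.imwrite('pics/w1c.png',o)
```

```text
(no output)
```

View pics/w1c.png

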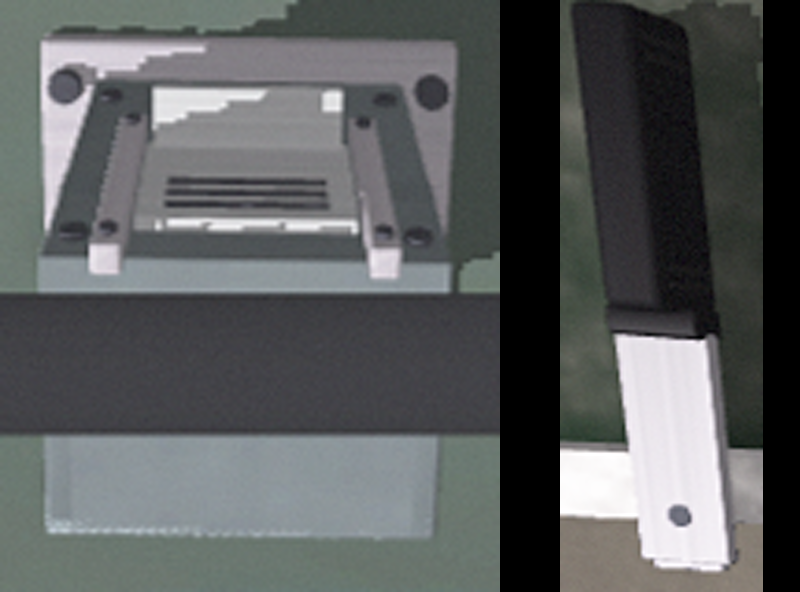

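Run:
```python
from h import *
import pickle
c=pickle.load(open('w1.pkl','rb'))
B=lambda P:[(x/3.7+250-.36,y/3.7+230-.36) for x,y in P]
K=lambda P:[((x-560)/3.123+10-.34,y/3.116-.34) for x,y in P]
def show(n,o,x0):
    x,r=fit(o,x0);print(n,x.round(4),r.round(1).tolist());return x
show('box',[(c,[(-38,-48,116),(-38,48,116),(38,-48,116),(38,48,116)],B([(40,260),(449,262),(47,533),(433,535)]))],[680,384,0.04])
x=show('boxall',[(c,[(-38,-48,116),(-38,48,116),(38,-48,116),(38,48,116),(-50,-65,8),(-50,65,8),(-46,-35,124),(-46,35,124)],B([(40,260),(449,262),(47,533),(433,535),(42,40),(457,42),(90,245),(398,248)]))],[680,384,0.04])
for P in([(-52,0,60)],[(-43,-27,96),(-43,27,96)],[(-60,-25,64),(-60,25,64)],[(-38,0,116)]):
    print((np.array(proj(c,place(P,*x)))-[250,230])*3.7)
k=show('key',[(c,[(131,-12,14.8),(131,12,14.8),(127,-15,15.5),(127,15,15.5),(53,-15,15.5),(45,0,26),(-45,0,26)],K([(652,563),(722,570),(640,556),(723,560),(612,338),(632,308),(601,6)]))],[442,110,-.13])
print(place([(0,0,0),(15,0,0),(131,0,13)],*k).round(1))
```

```text
box [6.792745e+02 3.833232e+02 3.300000e-02] [[-1.2, -1.0], [0.6, -0.4], [-0.5, 0.7], [1.0, 1.2]]
boxall [6.793353e+02 3.834940e+02 3.280000e-02] [[-1.0, -1.0], [0.8, -0.4], [-0.3, 0.8], [1.1, 1.3], [-1.0, 0.3], [0.1, 1.0], [-0.7, -0.5], [0.8, -0.4]]
[[245.37231852 103.47355898]]
[[133.73404528 195.51070521]
 [354.02443256 197.75354648]]
[[151.53581075  80.56174287]
 [339.49128891  82.50929173]]
[[242.93925735 257.23995117]]
key [ 4.409625e+02  9.710580e+01 -4.570000e-02] [[-0.5, 1.0], [-0.4, 0.7], [-0.4, -0.5], [1.3, 0.7], [0.8, -1.6], [0.2, 0.9], [-0.4, -2.9]]
[[441.   97.1   0. ]
 [455.9  96.4   0. ]
 [571.8  91.1  13. ]]
```

```bash
python3 -m creep '[1,0,0,0,5.1,1,13,-41,0,0,1,13,-41,0,0,1,13,-41,0,0,1,12,-42,0,0,1,13,-41,0,0,1,12,-42,0,0,1,12,-42,0,0]'; python3 -m creep '[1,0,0,45,0,1,0,0,45,0,1,0,0,40,0,1,0,0,10,0,1,0,0,0,0]' 60
python3 - <<'E'
from h import *
s=sensors.read_state();p=s['tcp_pos'];w=s['orientation'];R=cv2.Rodrigues(np.array(w,float))[0]
print(p,w);print('to go (tool):',R.T@(np.array([455.9,96.4,22])-p))
E
```

```text
clock: 4.15
tcp_pos: [455.4, 96.1, 224.7]
orientation: [0.067, 3.14, 0.001]
wrist_force: [0.9, -1.4, -0.3]
gripper_width: 94.0
gripper_force: 0.0
clock: 4.65
tcp_pos: [455.8, 97.2, 84.1]
orientation: [-0.068, -3.139, 0.001]
wrist_force: [0.0, -0.4, 0.3]
gripper_width: 94.1
gripper_force: 0.0
[455.83059081  97.21594776  84.10759254] [-6.75646762e-02 -3.13887752e+00  1.24450355e-03]
to go (tool): [-0.22682528 -0.76032226 62.107923  ]
```

```bash
python3 -m creep '[1,0,-0.7,30,0,1,0,0,20,0,1,0,0,12,0,1,0,0,0,0,0,0,0,0,0,0,0,0,0,0,0,0,0,0,0,0,0,0,0,0]' 60;  python3 -m creep '[0,0,0,0,0,0,0,0,0,0,0,0,0,0,0]'
```

```text
clock: 5.45
tcp_pos: [456.7, 96.4, 23.0]
orientation: [0.069, 3.14, 0.0]
wrist_force: [0.1, 0.2, -0.3]
gripper_width: 65.8
gripper_force: 0.0
clock: 5.75
tcp_pos: [456.4, 96.3, 22.5]
orientation: [-0.069, -3.141, 0.0]
wrist_force: [0.5, 0.1, 0.5]
gripper_width: 41.6
gripper_force: 0.0
```

```bash
python3 -m creep '[0,0,0,0,0,0,0,0,0,0,0,0,0,0,0,0,0,0,0,0,0,0,0,0,0,0,0,0,0,0]' 60;  python3 -m creep '[0,0,0,-20,0,0,0,0,-40,0,0,0,0,-40,0,0,0,0,-40,0,0,0,0,-20,0,0,0,0,0,0]'
```

```text
clock: 6.35
tcp_pos: [456.3, 96.3, 22.4]
orientation: [-0.069, -3.141, 0.0]
wrist_force: [0.7, -0.5, -1.0]
gripper_width: 19.2
gripper_force: 60.0
clock: 6.95
tcp_pos: [457.6, 96.7, 185.0]
orientation: [0.069, 3.137, 0.003]
wrist_force: [0.2, -0.7, -1.5]
gripper_width: 19.6
gripper_force: 60.0
```

```bash
python3 -m creep '[0,0,0,0,-4.4,0,-2,40,0,0,0,-2,40,0,0,0,-2,40,0,0,0,-2,40,0,0,0,-2,40,0,0,0,-3,40,0,0,0,-3,39,0,0]'; python3 -m creep '[0,0,0,40,0,0,0,0,40,0,0,0,0,0,0,0,0,0,0,0]'
cat > look.py <<'E'
from h import *
import pickle,sys
BX=(679.3,383.5,.0328)
s=sensors.read_state();p=np.array(s['tcp_pos']);R=cv2.Rodrigues(np.array(s['orientation'],float))[0]
ex=-R[:,0];a=np.arctan2(ex[1],ex[0]);c,si=np.cos(BX[2]),np.sin(BX[2])
tip=p+R@np.array([-115.5,0,9.4]);d=tip-[BX[0],BX[1],0]
print('tcp',p.round(1),'yaw-box',round(a-BX[2],4),'pitch',R[2,0].round(4),'tip in slot frame',round(c*d[0]+si*d[1]+38,1),round(-si*d[0]+c*d[1],1),round(tip[2]-80,1))
print('F',np.round(s['wrist_force'],1),'T',np.round(s['wrist_torque'],2),'grip',s['gripper_force'],'t',s['clock'])
E
python3 - <<'E'
from look import *
w=viewer.read_camera('wrist');pickle.dump(w,open('w2.pkl','wb'));cv2.imwrite('pics/w2.png',w['frame'][:,:,::-1])
D=viewer.read_camera('side');pickle.dump(D,open('d2.pkl','wb'));cv2.imwrite('pics/d2.png',D['frame'][:,:,::-1])
a=cv2.resize(w['frame'][200:400,220:420,::-1],(500,500),interpolation=cv2.INTER_CUBIC)
b=cv2.resize(D['frame'][190:300,245:355,::-1],(300,300),interpolation=cv2.INTER_CUBIC)
o=np.zeros((500,800,3),np.uint8);o[:,:500]=a;o[:300,500:]=b;cv2.imwrite('pics/c2.png',o)
E
```

```text
clock: 7.75
tcp_pos: [462.5, 377.1, 180.8]
orientation: [0.052, -3.14, 0.002]
wrist_force: [0.2, -1.4, -1.2]
gripper_width: 19.7
gripper_force: 60.0
clock: 8.15
tcp_pos: [462.9, 375.2, 102.1]
orientation: [0.051, -3.14, 0.002]
wrist_force: [0.1, 0.1, -0.5]
gripper_width: 19.5
gripper_force: 60.0
tcp [462.9 375.2 102.1] yaw-box -0.0 pitch 0.0015 tip in slot frame -63.1 -1.2 12.6
F [ 0.1  0.1 -0.5] T [ 0.06 -0.01  0.  ] grip 59.97433662414551 t 8.15
```

View pics/c2.png

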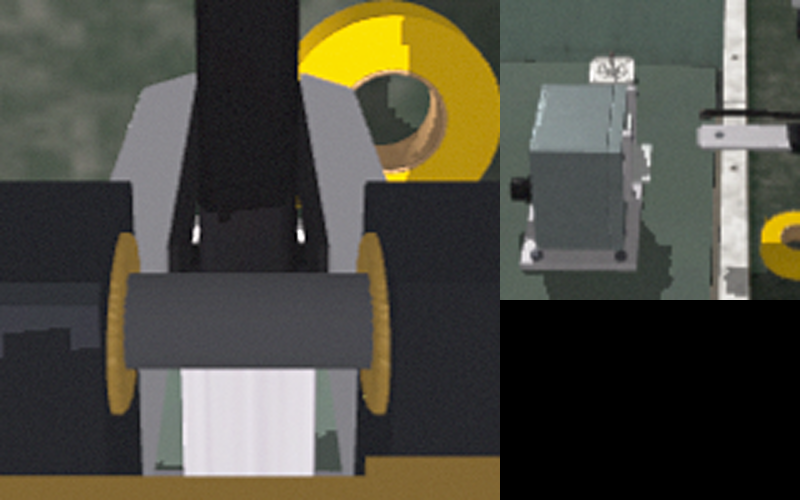

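Run:
```python
from look import *
D=pickle.load(open('d2.pkl','rb'))
q=lambda P:((proj(D,P)-[245,190])*2.727+[500,0]+.9).round(1).tolist()
print('tip corners',q([tip+[-4,15,2.5],tip+[-4,-15,2.5],tip+[0,0,2]]))
print('box',q(place([(-38,48,116),(38,48,116),(38,-48,116),(-38,-48,116),(-50,65,0),(50,65,0),(-50,65,8),(-50,-65,8),(-60,25,60),(-60,25,64),(-60,-25,64)],*BX)))
b=cv2.resize(D['frame'][205:275,265:335,::-1],(600,600),interpolation=cv2.INTER_CUBIC);cv2.imwrite('pics/d2c.png',b)
print(((proj(D,np.r_[[tip+[-4,15,2.5],tip+[-4,-15,2.5]],place([(-60,25,60),(-60,25,64),(-60,-25,64),(-38,48,116),(-46,35,124),(-46,35,52)],*BX)])-[265,205])*600/70+4).round(0).tolist())
```

```text
tcp [463.9 376.1 104.1] yaw-box -0.0001 pitch -0.0015 tip in slot frame -62.0 -0.3 14.9
F [ 0.1 -1.   0. ] T [0.05 0.02 0.  ] grip 59.97437238693237 t 8.25
tip corners [[702.4, 142.8], [703.4, 121.5], [698.3, 132.3]]
box [[623.0, 149.1], [529.9, 148.3], [542.7, 80.8], [628.5, 81.6], [638.5, 268.6], [521.7, 267.6], [638.4, 261.6], [643.9, 164.9], [651.2, 184.2], [651.2, 180.6], [652.9, 144.4]]
[[466.0, 321.0], [469.0, 254.0], [305.0, 451.0], [305.0, 440.0], [310.0, 326.0], [216.0, 341.0], [249.0, 287.0], [253.0, 498.0]]
```

View pics/d2c.png

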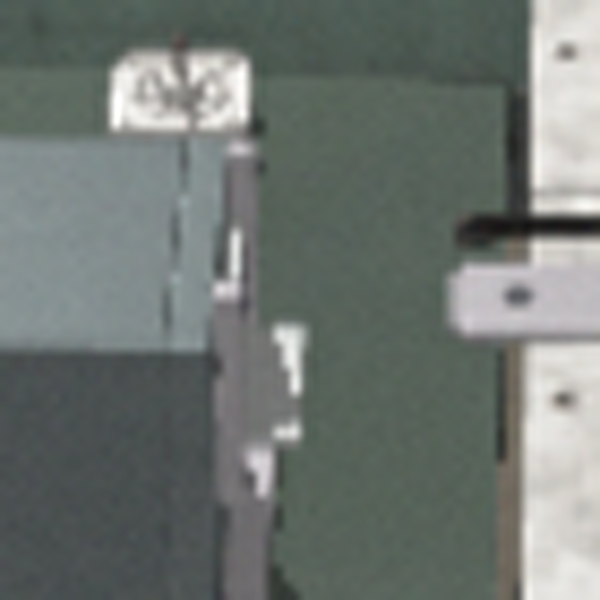

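```bash
python3 -m creep '[0,0,0.7,25,0,0,0,0,24,0,0,0,0,0,0,0,-20,0,0,0,0,-15,0,0,0,0,-8,0,0,0,0,0,0,0,0,0,0,0,0,0]'; for i in 1 2 3; do python3 look.py;  python3 -m creep '[0,0,0,0,0]' >/dev/null; done
```

```text
clock: 9.05
tcp_pos: [505.7, 378.0, 54.2]
orientation: [-0.052, 3.141, 0.001]
wrist_force: [0.1, 0.1, -0.9]
gripper_width: 19.5
gripper_force: 60.0
tcp [505.7 378.   54.2] yaw-box 0.0004 pitch -0.0002 tip in slot frame -20.1 0.3 -35.2
F [ 0.1  0.1 -0.9] T [ 0.05  0.06 -0.  ] grip 59.99702990055084 t 9.05
tcp [505.4 378.1  53.8] yaw-box 0.0009 pitch 0.0002 tip in slot frame -20.5 0.4 -35.6
F [0.5 1.  0.3] T [0.02 0.04 0.02] grip 59.99695837497711 t 9.15
tcp [505.5 378.   53.6] yaw-box 0.0008 pitch 0.0002 tip in slot frame -20.4 0.3 -35.8
F [-0.  -0.1 -1.7] T [ 0.06  0.06 -0.02] grip 59.9971067905426 t 9.25
```

```bash
python3 -m creep '[0,-5,0,0,0,0,-5,0,0,0,0,0,0,-5,0,0,0,0,-5,0,0,0,0,0,0,0,0,0,0,0]'; python3 look.py;  python3 -m creep '[0,0,0,-3,0,0,0,0,-3,0,0,0,0,0,0,0,0,0,0,0]'>/dev/null;python3 look.py; python3 -m creep '[0,0,0,-3,0,0,0,0,-3,0,0,0,0,0,0,0,0,0,0,0]'>/dev/null; python3 look.py
```

```text
clock: 9.95
tcp_pos: [516.1, 378.3, 63.7]
orientation: [-0.052, 3.141, 0.0]
wrist_force: [0.8, 0.1, -1.2]
gripper_width: 19.7
gripper_force: 60.0
tcp [516.1 378.3  63.7] yaw-box 0.0004 pitch -0.0003 tip in slot frame -9.8 0.2 -25.6
F [ 0.8  0.1 -1.2] T [ 0.02  0.03 -0.02] grip 59.99703347682953 t 9.95
tcp [516.1 378.1  69.5] yaw-box 0.0003 pitch -0.0001 tip in slot frame -9.8 0.0 -19.9
F [ 0.1  0.1 -0.7] T [0.05 0.02 0.05] grip 59.99699413776398 t 10.35
tcp [516.1 378.1  75.5] yaw-box 0.0002 pitch 0.0 tip in slot frame -9.8 -0.0 -13.9
F [-0.9 -0.6 -1. ] T [ 0.    0.1  -0.02] grip 59.99686002731323 t 10.75
```

Run:
```python
from look import *
D=viewer.read_camera('side');pickle.dump(D,open('d3.pkl','wb'))
b=cv2.resize(D['frame'][205:275,265:335,::-1],(600,600),interpolation=cv2.INTER_CUBIC);cv2.imwrite('pics/d3c.png',b)
```

```text
tcp [516.1 378.1  75.5] yaw-box 0.0002 pitch 0.0 tip in slot frame -9.8 -0.0 -13.9
F [-0.9 -0.6 -1. ] T [ 0.    0.1  -0.02] grip 59.99686002731323 t 10.75
```

View pics/d3c.png

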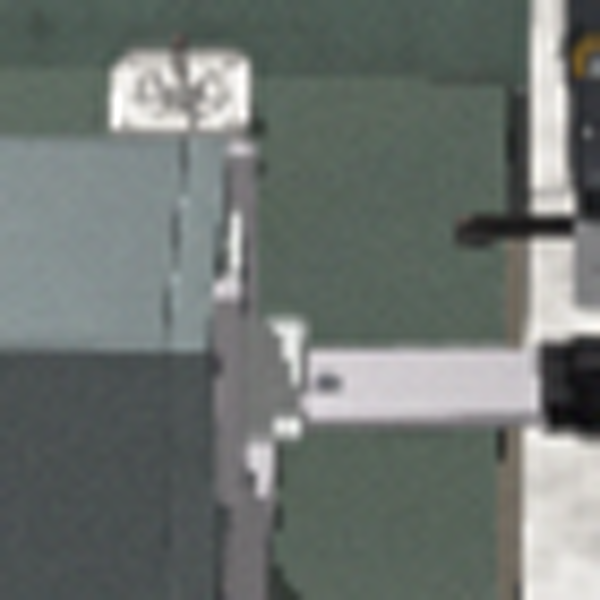

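```bash
python3 -m creep '[0,0,0,-3,0,0,0,0,-4,0,0,0,0,-4,0,0,0,0,-4,0,0,0,0,-4,0,0,0,0,-4,0,0,0,0,0,0,0,0,0,0,0]'; python3 look.py;  python3 -m creep '[0,0,0,-1.5,0,0,0,0,0,0,0,0,0,0,0]'>/dev/null;python3 look.py; python3 -m creep '[0,0,0,-1.5,0,0,0,0,0,0,0,0,0,0,0]'>/dev/null; python3 look.py
python3 - <<'E'
from look import *
D=viewer.read_camera('side');pickle.dump(D,open('d4.pkl','wb'))
b=cv2.resize(D['frame'][205:275,265:335,::-1],(600,600),interpolation=cv2.INTER_CUBIC);cv2.imwrite('pics/d4c.png',b)
E
```

```text
clock: 11.6
tcp_pos: [516.3, 378.3, 98.7]
orientation: [-0.052, 3.141, 0.0]
wrist_force: [0.1, -0.5, -1.3]
gripper_width: 19.6
gripper_force: 60.0
tcp [516.3 378.3  98.7] yaw-box 0.0003 pitch -0.0007 tip in slot frame -9.6 0.1 9.4
F [ 0.1 -0.5 -1.3] T [0.04 0.06 0.01] grip 59.99701380729675 t 11.6
tcp [516.2 378.2  99.9] yaw-box 0.0003 pitch -0.0002 tip in slot frame -9.7 0.1 10.6
F [ 1.1  0.4 -2.5] T [ 0.1  -0.02 -0.03] grip 59.997058510780334 t 11.9
tcp [516.1 378.1 101.5] yaw-box 0.0002 pitch 0.0 tip in slot frame -9.8 -0.0 12.0
F [ 1.2 -0.1 -2.2] T [-0.05  0.09 -0.01] grip 59.996493458747864 t 12.2
tcp [516.1 378.1 101.5] yaw-box 0.0002 pitch 0.0 tip in slot frame -9.8 -0.0 12.0
F [ 1.2 -0.1 -2.2] T [-0.05  0.09 -0.01] grip 59.996493458747864 t 12.2
```

View pics/d4c.png

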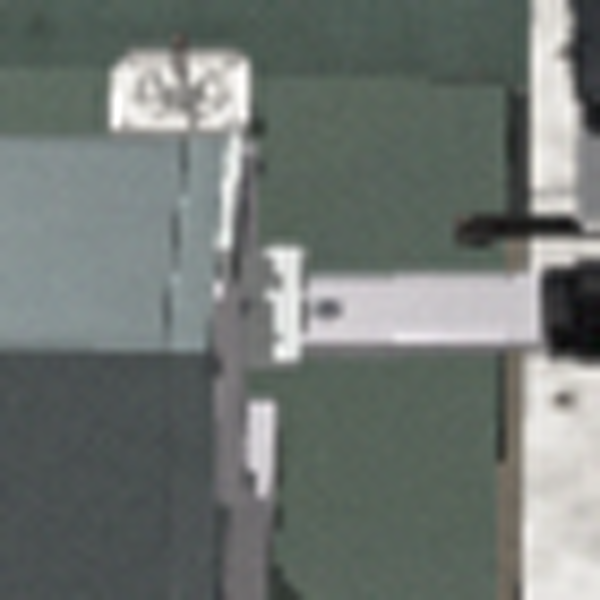

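```bash
for i in 1 2; do python3 -m creep '[0,0,0,-1,0,0,0,0,0,0,0,0,0,0,0]'>/dev/null;python3 look.py|tail -2;done
```

```text
tcp [516.1 378.1 102.5] yaw-box 0.0003 pitch 0.0 tip in slot frame -9.8 0.0 13.1
F [ 0.5  0.5 -1.7] T [0.02 0.17 0.04] grip 59.99627709388733 t 12.55
tcp [516.  378.1 103.5] yaw-box 0.0003 pitch 0.0001 tip in slot frame -9.8 -0.0 14.0
F [ 0.1  0.3 -2.6] T [-0.01  0.16  0.03] grip 59.9960321187973 t 12.85
```

```bash
for i in 1 2; do python3 -m creep '[0,0,0,-1,0,0,0,0,0,0,0,0,0,0,0]'>/dev/null;python3 look.py|tail -2;python3 -m creep '[0,0,0,0,0]'>/dev/null;python3 look.py|tail -1; done
```

```text
tcp [516.1 378.2 104.5] yaw-box 0.0003 pitch 0.0 tip in slot frame -9.8 0.0 15.1
F [-0.5 -0.4 -2.7] T [0.05 0.26 0.07] grip 59.99626636505127 t 13.15
F [ 0.4 -0.5 -3.3] T [-0.02  0.22  0.04] grip 59.996230602264404 t 13.25
tcp [516.1 378.1 105.5] yaw-box 0.0002 pitch 0.0 tip in slot frame -9.8 -0.0 16.1
F [ 0.2  0.5 -2.5] T [-0.01  0.29  0.01] grip 59.99611794948578 t 13.55
F [-0.4 -0.3 -2.9] T [0.03 0.25 0.03] grip 59.99592125415802 t 13.65
```

```bash
python3 -m creep '[0,0,0,3,0,0,10,0,0,0,0,15,0,0,0,0,15,0,0,0,0,0,0,7,0,0,0,0,6,0,0,0,0,0,0,0,0,0,0,0]'; python3 -m creep '[0,0,0,0,0,0,0,0,0,0]' >/dev/null
python3 - <<'E'
from look import *
D=viewer.read_camera('side');pickle.dump(D,open('d5.pkl','wb'));S=viewer.read_camera('scene')
f=lambda i:cv2.resize(i[:,:,::-1],(400,400),interpolation=cv2.INTER_CUBIC)
o=np.hstack([f(D['frame'][205:275,275:345]),f(S['frame'][125:195,265:335])]);cv2.imwrite('pics/d5c.png',o)
r=R
P=np.array([p+r@np.array([-115.5+131-k,yy,9.4-2.5]) for k in(53,127) for yy in(-15,15)])
print('tongue top pred',((proj(D,P)-[275,205])*400/70+2.4).round(0).tolist())
L=[(-60,25,96),(-60,-25,96),(-38,48,116)]
print('lip pred at 36',((proj(D,place(L,*BX))-[275,205])*400/70+2.4).round(0).tolist())
E
```

```text
clock: 14.45
tcp_pos: [476.5, 376.6, 89.1]
orientation: [0.051, -3.141, 0.001]
wrist_force: [0.4, -0.3, -0.4]
gripper_width: 19.7
gripper_force: 60.0
tcp [476.4 376.8  89.5] yaw-box -0.0 pitch -0.0002 tip in slot frame -49.5 -0.1 0.2
F [ 0.3 -0.5 -1. ] T [ 0.06 -0.06 -0.01] grip 59.99702453613281 t 14.65
tongue top pred [[400.0, 199.0], [404.0, 244.0], [224.0, 197.0], [223.0, 242.0]]
lip pred at 36 [[145.0, 231.0], [149.0, 157.0], [87.0, 227.0]]
```

View pics/d5c.png

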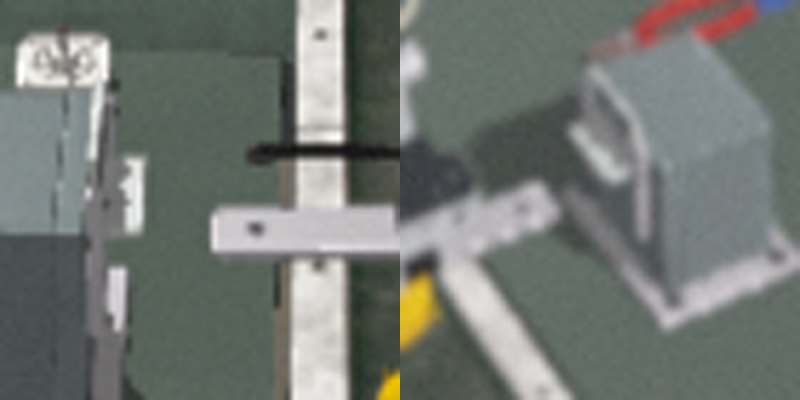

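```bash
python3 -m creep '[0,-15,0,-0.5,0,0,-15,0,0,0,0,-10,0,0,0,0,0,0,0,0,0,0,0,0,0]'>/dev/null; python3 look.py; for i in 1 2 3 4; do python3 -m creep '[0,-3,0,0,0,0,-3,0,0,0,0,0,0,0,0]'>/dev/null; python3 look.py; done
```

```text
tcp [515.6 378.1  89.7] yaw-box 0.0002 pitch 0.0005 tip in slot frame -10.3 0.0 0.3
F [-0.2  0.3 -0.7] T [ 0.01  0.02 -0.03] grip 59.99703526496887 t 15.25
tcp [522.3 378.3  90. ] yaw-box 0.0002 pitch -0.0002 tip in slot frame -3.6 0.0 0.6
F [ 0.2 -0.1 -1.5] T [0.03 0.01 0.04] grip 59.99687969684601 t 15.55
tcp [528.5 378.4  89.9] yaw-box -0.0 pitch -0.0002 tip in slot frame 2.6 -0.1 0.6
F [-0.2  0.7 -0. ] T [0.03 0.04 0.02] grip 59.9970406293869 t 15.85
tcp [533.  379.3  89.7] yaw-box 0.0014 pitch 0.0018 tip in slot frame 7.2 0.7 0.1
F [0.3 1.2 1.4] T [0.   0.08 0.04] grip 59.99283492565155 t 16.15
tcp [540.8 378.6  89.9] yaw-box -0.0004 pitch -0.0005 tip in slot frame 14.9 -0.4 0.6
F [ 0.3 -0.7 -0.2] T [-0.   -0.01  0.  ] grip 59.99290108680725 t 16.45
```

```bash
for i in 1 2 3; do python3 -m creep '[0,-3,0,0,0,0,-3,0,0,0,0,0,0,0,0]'>/dev/null; python3 look.py; done; for i in 1 2; do python3 -m creep '[0,-2,0,0,0,0,0,0,0,0,0,0,0,0,0]'>/dev/null; python3 look.py; done
```

```text
tcp [546.6 379.   89.9] yaw-box -0.0001 pitch -0.0003 tip in slot frame 20.7 -0.2 0.5
F [ 0.3 -0.8 -1.5] T [0.1  0.02 0.  ] grip 59.99285101890564 t 16.75
tcp [552.5 379.2  89.9] yaw-box -0.0001 pitch -0.0002 tip in slot frame 26.7 -0.1 0.6
F [ 0.6 -0.1 -1.6] T [0.01 0.02 0.03] grip 59.99289929866791 t 17.05
tcp [558.3 379.5  89.9] yaw-box 0.0001 pitch 0.0002 tip in slot frame 32.4 -0.0 0.4
F [-0.8  0.6 -0.9] T [0.17 0.41 0.04] grip 59.994969964027405 t 17.35
tcp [560.  379.6  89.9] yaw-box 0.0003 pitch 0.0001 tip in slot frame 34.1 0.1 0.5
F [-2.2  0.4 -1.1] T [0.05 0.55 0.02] grip 59.99334096908569 t 17.65
tcp [562.  379.7  89.9] yaw-box 0.0003 pitch 0.0001 tip in slot frame 36.2 0.0 0.5
F [-2.6 -0.1 -0.9] T [0.12 0.6  0.01] grip 59.993446469306946 t 17.95
```

```bash
for i in 1 2 3; do python3 -m creep '[0,-1,0,0,0,0,0,0,0,0,0,0,0,0,0]'>/dev/null; python3 look.py; done
```

```text
tcp [563.  379.7  89.9] yaw-box 0.0003 pitch 0.0001 tip in slot frame 37.1 0.0 0.5
F [-1.7 -0.2 -0.5] T [0.07 0.67 0.01] grip 59.99345362186432 t 18.25
tcp [564.1 379.7  90. ] yaw-box 0.0003 pitch 0.0 tip in slot frame 38.2 0.0 0.6
F [-2.6  0.5 -0.1] T [ 0.04  0.71 -0.01] grip 59.993369579315186 t 18.55
tcp [565.1 379.8  89.9] yaw-box 0.0002 pitch 0.0 tip in slot frame 39.2 0.0 0.5
F [-1.4  0.1 -1.2] T [-0.    0.72  0.02] grip 59.99325692653656 t 18.85
```

```bash
for i in 1 2; do python3 -m creep '[0,-1,0,0,0,0,0,0,0,0,0,0,0,0,0]'>/dev/null; python3 look.py; done
```

```text
tcp [566.1 379.8  89.9] yaw-box 0.0003 pitch -0.0 tip in slot frame 40.2 0.0 0.5
F [-3.   1.  -0.3] T [ 0.08  0.75 -0.01] grip 59.99297797679901 t 19.15
tcp [566.6 379.9  89.8] yaw-box 0.0004 pitch 0.001 tip in slot frame 40.7 0.1 0.3
F [-5.8 -0.7  0.1] T [-0.06  1.38 -0.05] grip 59.99277591705322 t 19.45
```

```bash
python3 -m creep '[0,1,0,0,0,0,0,0,0,0,0,0,0,0,0,0,0,0,0,0]'>/dev/null; python3 look.py
python3 - <<'E'
from look import *
D=viewer.read_camera('side');S=viewer.read_camera('scene')
f=lambda i:cv2.resize(i[:,:,::-1],(400,400),interpolation=cv2.INTER_CUBIC)
cv2.imwrite('pics/d6c.png',np.hstack([f(D['frame'][205:275,275:345]),f(S['frame'][125:195,265:335])]))
E
```

```text
tcp [566.1 379.8  90. ] yaw-box 0.0003 pitch -0.0001 tip in slot frame 40.3 0.0 0.6
F [-3.2  0.2 -0.8] T [ 0.14  0.75 -0.01] grip 59.99332666397095 t 19.85
tcp [566.1 379.8  90. ] yaw-box 0.0003 pitch -0.0001 tip in slot frame 40.3 0.0 0.6
F [-3.2  0.2 -0.8] T [ 0.14  0.75 -0.01] grip 59.99332666397095 t 19.85
```

View pics/d6c.png

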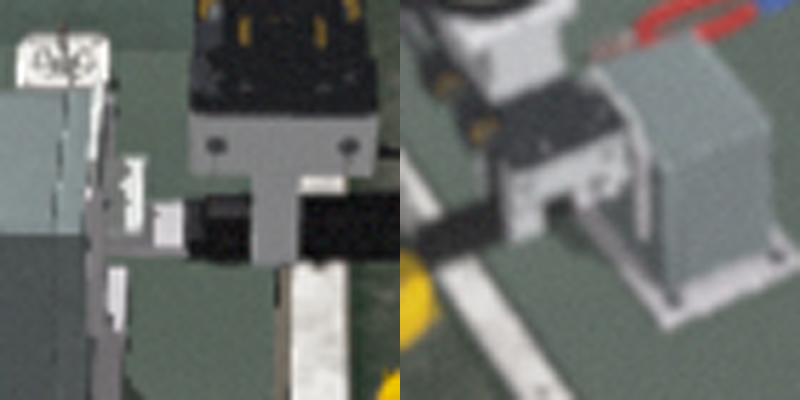

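The picture shows the tongue in the slot at about (130,240), with the shutter still up and its lip at about (133,195). The key is level and held.

```bash
python3 -c "
from station import bot
print(bot.sign_off())"
```

```text
the job is handed in; nothing more can be done
None
```

I pried the shutter up to its stop, put the tongue about 40 mm into the slot with the plunger pressed home, and handed the job in at about 20 s with the key held level; the hand-in returned no verdict.

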